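Set and lock the height stop on the specimen hold-down stand

TASK

On the small blue-headed stand, gently lower the rod by its black knob until its rubber foot just rests on the yellow lid of the specimen cup, taking care not to press hard on the lid. Then let go of the knob and swing the clamp lever by its red post fully round to its stop so that the rod is locked there, still touching. Leave the cup standing where it is and do not disturb the vial, the other cup and the dish.

Things in the scene. Friction and masses are not known exactly. Their poses are not given: they have to be found in the camera images.
- stand: fixed stand: grey base 200 x 150 x 12 mm, steel column at the back, blue head 145 x 46 mm, from 135 to 163 mm above the table. Origin: centre of the base's underside, on the table; z up, x from the front (robot side) to the column. The rod's axis is vertical at x = -30 mm, y = 0 of this frame, the clamp lever's pivot vertical at x = 0, y = 0
- stop_rod: steel stop rod, 14 mm thick, sliding vertically through the head, 45 mm travel. Black knob on top, 32 mm across, 26 mm high. Origin: on the axis at the knob's underside, 213 mm above the table at the upper end, 205 to 213 at the start. It has 5 N of drag either way and weighs about 2 N: it stays where left and takes about 3 N to push down
- knob (a point): centre of the black knob, on the axis, 13 mm above the knob's underside. Grip the knob across its diameter from above, or press on its top
- head_bore (a point): where the rod leaves the head's underside, 135 mm above the table. Below it hangs the rod's round black rubber foot, 22 mm across, screwed out by a different, unmeasured amount each time: its lower face is 95 to 109 mm below the knob's underside, and 11 to 34 mm above the lid at the start. The rubber gives about 0.1 mm per N
- clamp (a joint): clamp lever's angle in rad: 0 fully open (0 to 0.3 at the start), 1.4 fully home on its stop (a cam then pinches the rod). Grows counter-clockwise seen from above, about the pivot at x = 0, y = 0 of the stand. Needs about 3 N at the post, somewhat more near the end; stays where left
- lever_post (a point): on the axis of the upright red round post at the lever's end, 203 mm above the table. Post 13 mm thick, its top 215 mm and its foot (the lever arm's top) 178 mm above the table, 75 mm from the pivot. Seen from above it lies 70 degrees to the right (-y side) of the stand's x axis when open, 10 degrees to the left of it when home
- cup: loose white specimen cup with a yellow lid, 63 mm in diameter and 71 mm high, standing on the rubber pad under the rod; origin at the centre of its underside, 13.5 mm above the table, so the lid's top is 84.5 mm above the table
- vial_brown: bystander: brown glass vial with a white cap, 22 mm in diameter, 47 mm high; origin at the centre of its underside
- cup_white: bystander: specimen cup with a white lid, 63 mm in diameter, 81 mm high; origin at the centre of its underside
- dish: bystander: white petri dish, 61 mm in diameter, 13 mm high; origin at the centre of its underside

How it is judged (in metres and radians):
On the way, in this order (a step that is already met when the one before it is completed fails the run):
1. the foot rests on the cup's lid while the clamp is still open (contact force between stop_rod and cup above 0.5 N and value of joint clamp below 0.6 rad), for 0.2 s.
2. the clamp lever is home with the foot still on the lid (contact force between stop_rod and cup above 0.3 N and value of joint clamp above 1.25 rad), for 0.2 s.
At the end, for the whole second after the job is handed in: The foot touches the lid with 0.3 to 12 N, the clamp is turned to more than 1.25 of 1.4 rad, the rod is at rest, and the cup stands upright (within 0.1 rad) within 10 mm of where it stood (all of step 2 and contact force between stop_rod and cup below 12 N and linear speed of stop_rod below 0.005 m/s and angle between cup's own z axis and vertical below 0.1 rad and distance of cup from where it was at the start of the episode below 0.01 m).
It fails at once if the foot presses on the lid with more than 15 N (contact force between stop_rod and cup above 15 N).
It fails at once if the cup is shifted by more than 15 mm or tipped (distance of cup from where it was at the start of the episode above 0.015 m or angle between cup's own z axis and vertical above 0.2 rad).
It fails at once if a bystander is moved by more than 15 mm (distance of any of vial_brown, cup_white, dish from where it was at the start of the episode above 0.015 m).
It also fails if it takes over 58 s, if anything falls off the work surface, if the arm or the gripper's body presses on something with over 40 N, if the wrist force passes 120 N, or if a joint passes its speed limit or range.

ROBOT

A 7-joint arm with a two-finger parallel gripper is mounted at the origin on a cart in front of the work surface, level with it; the furniture and walls round the work are solid. World frame = base frame: x ahead of the robot, y to its left, z up, the work surface at z = 0. Lengths are in mm, angles in rad, forces in N, time in s.
With the tool pointing down it reaches from about 400 to 900 mm from the base axis. Payload 5.6 kg.
Tool frame: the origin (TCP) lies midway between the tips of the shut fingers; the grasp point (between the pads) lies 19 mm behind it; z points along the fingers, y is the line along which they close (so a half turn about z gives the same grasp; the last joint's range is limited). The gripper opens to 92 mm and grips with 3 to 60 N. Pads are 20 mm wide; open, the fingers measure 128 mm over their backs; the gripper's body (75 mm by 189 mm) begins 69 mm behind the grasp point.
Start: joints at [1.118, 0.468, -0.012, 1.603, 0.006, 1.071, -0.056], TCP at [258.937, -596.205, 214.592] pointing down, gripper open.
Joint ranges: [-2.53, 2.53], [-0.31, 2.02], [-1.57, 1.55], [0.28, 2.44], [-1.29, 4.43], [0.15, 1.84], [-2.92, 2.92]. Speed limits (rad/s): [2.57, 2.57, 3.14, 3.14, 3.14, 3.14, 3.14].

INTERFACE

Orientations are given as a rotation vector (axis times angle).
In Python, from cell import robot, grip, kin, viewer gives the robot as it stands. Calls block until the motion is done:
- robot.movep(position, orientation): joint-space move of the TCP to a pose.
- robot.servo_line(position, feed=150, rotation=None): straight line of the TCP; rotation=None keeps the orientation; feed is the mean speed in mm/s.
- robot.goto_joints(angles): joint-space move.
- grip(opening, newtons=None): opening from 0.0 (shut) to 1.0 (fully open); newtons is the grip in N (None keeps the last); returns when the fingers have stopped.
- robot.hold(seconds).
- kin.ik(position, orientation): joint angles nearest the present ones, or None.
- robot.observe(): the state.
- viewer.read_camera(name): name is "scene" or "side" or "wrist"; returns the picture (480x640x3 uint8, red, green, blue); there is no depth.
- viewer.camera_info(name): a dict with "camera_matrix" (3x3 intrinsics, pixels), "R" (3x3) and "t" (3): a world point X has camera coordinates R X + t. Camera axes: x right, y down, z forward; pixel columns grow to the right and rows downward; lengths in mm; the calibration is good to about 2 mm. A picture is of the moment at which its call begins: read the wrist's pose just before it. camera_info takes no time and is no camera call; for the wrist camera it gives the pose at the moment of the call.
A pose or a line that the arm cannot do raises robot.IKError and nothing moves.
- robot.job_done(): hands the job in; it is judged then, once.
Trained networks look in the newest picture that a camera, given by its name, has taken for a name from the list of things; names that differ only in an ending like _2 or _b are one class to them, and where a whole thing is asked for, a point or a joint stands for the part that bears it (a point fixed in the world has none). Each returns a list of dicts, best first, with "confidence" (0 to 1); they miss things now and then, are a little off and sometimes report something else, mostly with a low value. They report only what shows in the picture. A call takes as long as a camera call.
- viewer.silhouettes(name, camera): "mask" (480x640 bool, what is visible of it).
- viewer.pinpoint(name, camera): "at" ([x, y, z] in mm, in the coordinates of the camera as it stood for that picture, good to about 4 mm: a listed point, or the origin of a listed thing).
The state is a dict: "t": time; "joints": joint angles; "joint_velocities": joint speeds; "joint_torque": joint torques, N m; "tcp_pos": TCP position; "tcp_rot": TCP orientation; "contact_force": force on the tool from outside, world axes, zero at the start; "wrist_torque": the same for the moment, N m; "grip_width": opening from 0.0 (shut) to 1.0 (fully open); "grip_force": force on a finger pad.
Only numpy, scipy, OpenCV 4.12 (cv2) and the standard library are available. Lean on these libraries where they do the work, as an engineer would, in place of code of your own. Each camera call takes 0.05 s, during which the arm holds its last target. There are 200 camera calls.

## Working session

There is one attempt and no reset: what is moved stays moved. The work goes in short steps, each a Python script; the robot and the scene stay as the last script left them, time stands still between calls to the robot, and variables do not carry over. Pictures are saved under pics/ and viewed, at most 10 in all, crops included, and the job is handed in when it is done.

```bash
ls; mkdir -p pics; cat > h.py <<'E'
import numpy as np, cv2
from cell import robot, grip, kin, viewer
def world(name,cam):
    i=viewer.camera_info(cam); R=np.array(i["R"]);t=np.array(i["t"])
    return [(round(d["confidence"],2),np.round(R.T@(np.array(d["at"])-t),1)) for d in viewer.pinpoint(name,cam)[:2]]
def snap(cam,fn=None):
    im=viewer.read_camera(cam)
    if fn: cv2.imwrite("pics/"+fn,im[:,:,::-1])
    return im
E
python3 - <<'E'
from h import *
o=robot.observe(); print(o["t"],o["tcp_pos"],o["tcp_rot"],o["grip_width"],o["contact_force"])
ims=[]
for c in ["scene","side"]:
    ims.append(snap(c))
    for n in ["stand","stop_rod","knob","head_bore","lever_post","cup","vial_brown","cup_white","dish"]: print(c,n,world(n,c))
im=np.hstack(ims); cv2.imwrite("pics/a.png",cv2.resize(im,(800,300))[:,:,::-1])
cv2.imwrite("pics/scene.png",ims[0][:,:,::-1]);cv2.imwrite("pics/side.png",ims[1][:,:,::-1])
E
```

```text
pics
0.0 [ 258.66859894 -595.65916943  213.63533304] [-3.07420581e+00 -6.38803113e-01  7.69232438e-04] 0.9996510464265184 [-0.15444711 -0.46950677 -0.26042347]
scene stand [(0.82, array([ 5.597e+02, -1.172e+02,  2.000e-01]))]
scene stop_rod [(0.78, array([ 532.8, -129.1,  212.8]))]
scene knob [(0.86, array([ 530. , -127.7,  224.2]))]
scene head_bore [(0.94, array([ 527.1, -122.7,  139.4]))]
scene lever_post [(0.72, array([ 592.8, -185.1,  201.7]))]
scene cup [(0.77, array([ 531.1, -124.6,    9.7])), (0.68, array([ 549.8, -298.2,    2.3]))]
scene vial_brown [(0.61, array([474.7,  13.3,   3.9]))]
scene cup_white [(0.62, array([ 551.4, -297.7,    2.5]))]
scene dish [(0.77, array([6.025e+02, 6.410e+01, 1.000e-01])), (0.46, array([ 532.9, -129.2,  212.2]))]
side stand [(0.73, array([ 556.4, -122.5,    1. ]))]
side stop_rod [(0.71, array([ 523.5, -126.6,  208.4]))]
side knob [(0.93, array([ 524.9, -124.3,  223.2]))]
side head_bore []
side lever_post [(0.59, array([ 593.3, -186.6,  205.5]))]
side cup [(0.86, array([ 527.1, -120.5,   17.1]))]
side vial_brown [(0.63, array([473.4,  13.5,   4.6]))]
side cup_white []
side dish []
```

View pics/scene.png

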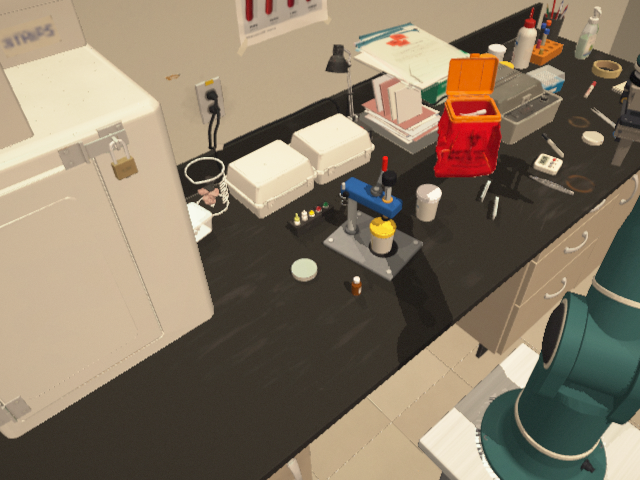

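View pics/side.png

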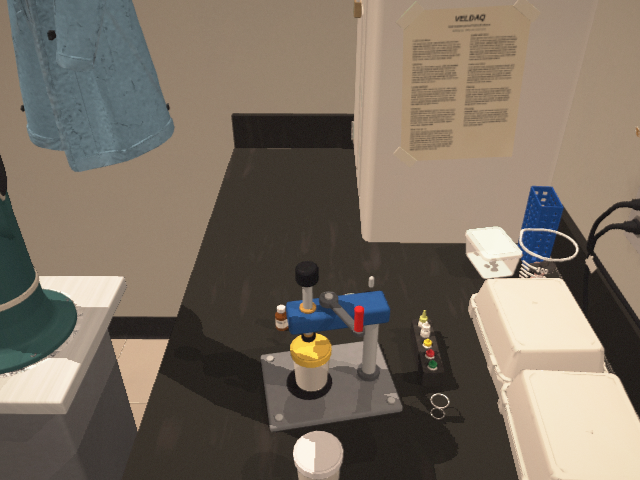

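```bash
python3 - <<'E'
from h import *
p=robot.observe()["tcp_pos"]
robot.servo_line([p[0],p[1],380],feed=250)
robot.movep([500,-140,400],[np.pi,0,0])
o=robot.observe();print(o["t"],o["tcp_pos"],o["joints"],o["contact_force"])
snap("wrist","w1.png")
for n in ["stand","stop_rod","knob","lever_post","cup"]: print(n,world(n,"wrist"))
i=viewer.camera_info("wrist");print(-np.array(i["R"]).T@i["t"],i["R"])
E
```

```text
3.6833 [ 499.81148949 -141.12297402  399.72179615] [ 0.52113692  0.12982155 -0.34592648  1.64570205  0.04498169  1.37435234
 -1.40338909] [-0.10219069  0.30809428 -0.44605421]
stand [(0.72, array([ 554.5, -123.9,   -3.1]))]
stop_rod [(0.86, array([ 526.4, -125.8,  207.9]))]
knob [(0.8, array([ 529.1, -126.6,  222.6]))]
lever_post [(0.97, array([ 592.4, -183.9,  201.5])), (0.61, array([ 5.428e+02, -3.023e+02,  4.000e-01]))]
cup [(0.36, array([ 558.1, -123.9,   -3.6]))]
[ 581.30220924 -140.73680126  569.12167558] [[ 8.74815042e-05 -9.99999517e-01  9.79432114e-04]
 [-9.57354755e-01  1.99221818e-04  2.88914925e-01]
 [-2.88914980e-01 -9.62938704e-04 -9.57354275e-01]]
```

View pics/w1.png

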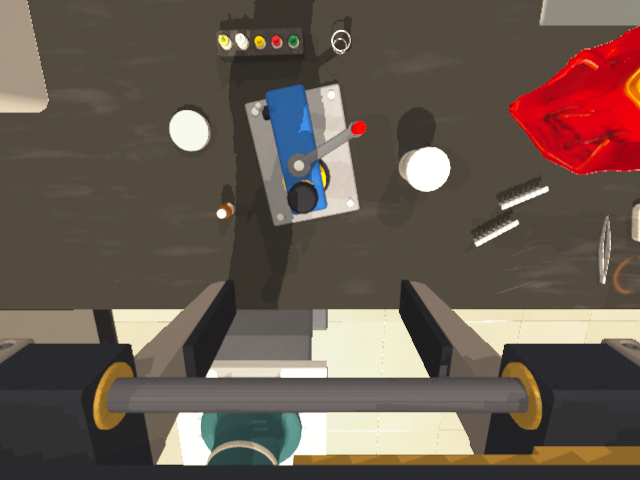

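```bash
python3 - <<'E'
from h import *
i=viewer.camera_info("wrist");R=np.array(i["R"]);t=np.array(i["t"]);K=np.array(i["camera_matrix"]);c=-R.T@t
def px(u,v,z):
    d=R.T@np.linalg.solve(K,[u,v,1.]); return c+d*(z-c[2])/d[2]
cs=np.array([px(*q,12) for q in [(247,103),(339,84),(358,209),(274,224)]])
print(cs.round(1),cs.mean(0)); 
for a in (cs[0]-cs[3],cs[1]-cs[2],cs[0]-cs[1],cs[3]-cs[2]): print(np.linalg.norm(a),np.degrees(np.arctan2(a[1],a[0])))
print("knob",px(302,197,234),px(302,197,226),"post",px(359,128,215),"pivot",px(299,165,180))
E
```

```text
[[ 640.4  -32.9   12. ]
 [ 667.2 -174.4   12. ]
 [ 474.7 -210.    12. ]
 [ 448.8  -67.4   12. ]] [ 557.78229244 -121.18087977   12.        ]
194.66886030347024 10.21442301592363
195.72134697968485 10.504469067340326
143.9803939840195 100.7257881258375
144.9656379525432 100.30731552094694
knob [ 529.40948877 -125.77429205  234.        ] [ 528.17070956 -125.41710814  226.        ] post [ 595.68739043 -182.89366177  215.        ] pivot [ 557.41779402 -120.43630036  180.        ]
```

```bash
python3 - <<'E'
from h import *
grip(0.0,20)
robot.movep([528.3,-126.4,270],[np.pi,0,0])
robot.servo_line([528.3,-126.4,243],feed=80); robot.hold(0.3)
fz=lambda: np.mean([(robot.hold(0.01),robot.observe()["contact_force"][2])[1] for _ in range(3)])
b=fz(); o=robot.observe(); print(o["t"],o["tcp_pos"],b)
z=243; t0=o["t"]; f=0
while z>225 and f<1.5:
    z-=0.5; robot.servo_line([528.3,-126.4,z],feed=10); f=fz()-b
o=robot.observe(); print(z,o["tcp_pos"],f,o["t"]-t0)
if f>=1.5:
    zt=z
    while z>zt-8.5 and f<9: z-=0.5; robot.servo_line([528.3,-126.4,z],feed=15); f=fz()-b; print(round(f,1),end=" ")
    o=robot.observe(); print(z,o["tcp_pos"],f,o["t"])
E
```

```text
6.7333 [ 528.45846909 -126.44294608  243.29595237] 0.03595428709307282
236.5 [ 528.35426344 -126.43705215  236.65910701] 3.314078607982385 3.5749999999999993
1.9 2.1 2.1 1.9 1.8 1.9 1.6 1.7 1.7 1.9 1.7 1.5 1.3 2.1 1.7 2.0 2.1 228.0 [ 528.30030076 -126.4092984   227.96644678] 2.098633667649283 14.9833
```

```bash
python3 - <<'E'
from h import *
b=0.036; z=228.0; f=0; fz=lambda: robot.observe()["contact_force"][2]-b
L=[]
while z>200:
    z-=0.4; robot.servo_line([528.3,-126.4,z],feed=20); f=fz(); L.append(round(f,1))
    if f>3.6:
        robot.hold(0.1); f=fz(); L.append(round(f,1))
        if f>3.6: break
o=robot.observe(); print(L,z,o["tcp_pos"],f,o["t"])
snap("side","s2.png")
cv2.imwrite("pics/s2c.png",cv2.resize(cv2.imread("pics/s2.png")[240:420,230:430],None,fx=3,fy=3))
E
```

```text
[np.float64(1.7), np.float64(2.0), np.float64(2.7), np.float64(2.2), np.float64(1.9), np.float64(2.1), np.float64(2.5), np.float64(1.9), np.float64(2.2), np.float64(2.2), np.float64(3.2), np.float64(2.4), np.float64(3.0), np.float64(3.0), np.float64(2.0), np.float64(1.3), np.float64(2.1), np.float64(1.7), np.float64(2.0), np.float64(2.3), np.float64(1.2), np.float64(2.4), np.float64(2.2), np.float64(1.4), np.float64(2.8), np.float64(2.6), np.float64(2.4), np.float64(1.3), np.float64(2.4), np.float64(1.9), np.float64(5.6), np.float64(5.9)] 215.59999999999982 [ 528.31770292 -126.40658531  215.82953846] 5.933362430292866 22.8333
```

View pics/s2c.png

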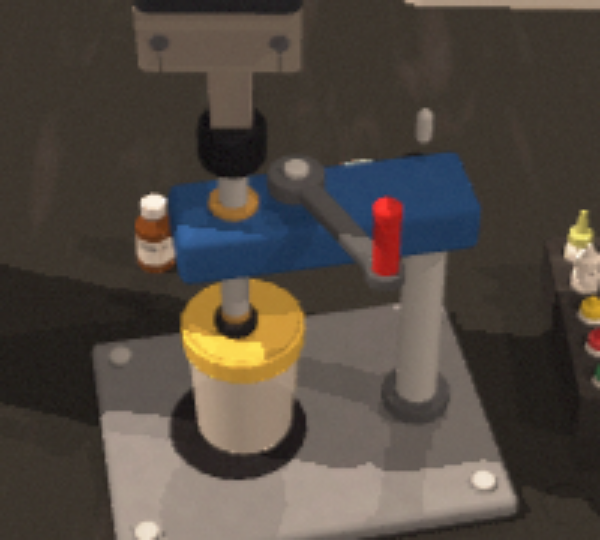

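```bash
cat >> h.py <<'E'
from scipy.spatial.transform import Rotation as Ro
O=np.array([557.8,-121.]); Y=np.radians(10.4)
def pose(q,z,r=75):   # clamp angle q -> tcp pos, rotvec
    a=Y-np.radians(70)+q
    return [*(O+r*np.array([np.cos(a),np.sin(a)])),z],(Ro.from_euler('z',a)*Ro.from_euler('x',np.pi)).as_rotvec(),np.array([-np.sin(a),np.cos(a),0])
E
python3 - <<'E'
from h import *
robot.servo_line([528.3,-126.4,265],feed=120)
grip(0.45,40)
p,r,_=pose(0.0,265); robot.movep(p,r)
o=robot.observe();print(o["t"],o["joints"][6],o["tcp_pos"])
snap("wrist","w2.png")
print(world("lever_post","wrist"),pose(0,203)[0])
E
```

```text
25.075 -2.4173141617463596 [ 595.55377388 -185.20647352  264.85678974]
[(0.83, array([ 597.3, -184.7,  200.8]))] [np.float64(595.7525323090872), np.float64(-185.68852519054428), 203]
```

View pics/w2.png

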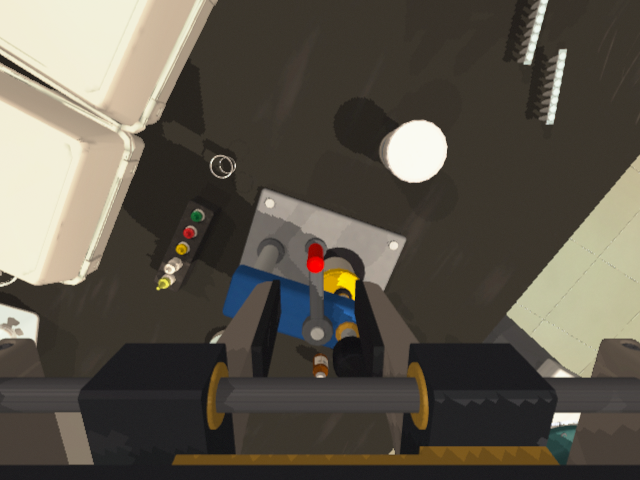

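```bash
python3 - <<'E'
from h import *
p,r,_=pose(0,189); robot.servo_line(p,feed=100)
grip(0.21,40); o=robot.observe(); print(o["t"],o["grip_width"],o["contact_force"].round(1) if hasattr(o["contact_force"],"round") else o["contact_force"])
q=0
while q<1.46:
    q+=0.12 if q<1.3 else 0.03
    p,r,tg=pose(q,189); robot.servo_line(p,feed=40,rotation=r)
    o=robot.observe(); F=np.array(o["contact_force"]); print(round(q,2),F.round(1),round(F@tg,1))
    if np.linalg.norm(F)>18: break
print(o["t"]); snap("wrist","w3.png"); print(world("lever_post","wrist"),pose(1.4,203)[0])
E
```

```text
26.5917 0.21289122144246178 [-0.3 -0.6  0.1]
0.12 [-0.   0.2  0.4] 0.1
0.24 [-1.2 -1.  -0.4] -1.6
0.36 [ 0.2 -0.1  0.5] 0.1
0.48 [-0.1 -0.5  0.4] -0.5
0.6 [ 0.   0.1 -0.5] 0.1
0.72 [ 0.3 -0.5 -0.8] -0.4
0.84 [ 0.5 -1.5 -0.9] -1.4
0.96 [ 0.8 -0.5  0.8] -0.4
1.08 [-1.2 -1.7  0.4] -1.6
1.2 [-0.1  0.2 -0.4] 0.2
1.32 [ 0.  -0.6  0.4] -0.6
1.35 [ 1.3 -3.  -0.4] -3.3
1.38 [ 1.1 -2.1  0.3] -2.4
1.41 [ 2.2 -2.2  0.1] -2.8
1.44 [ 1.4 -1.6  0.2] -2.0
1.47 [ 2.8 -1.5 -0.4] -2.6
31.9667
[] [np.float64(627.9979731647782), np.float64(-94.5946110886987), 203]
```

View pics/w3.png

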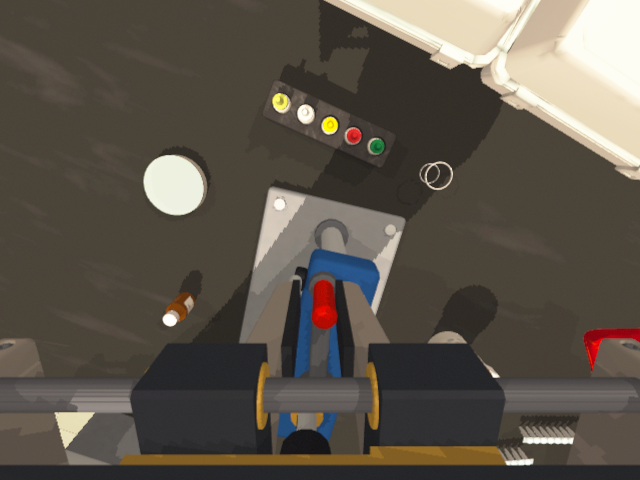

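The post (324,300) is caged and near home, resting on the trailing finger. I'll push on until the stop pushes back.

```bash
python3 - <<'E'
from h import *
q=1.47
while q<1.62:
    q+=0.015
    p,r,tg=pose(q,189); robot.servo_line(p,feed=40,rotation=r)
    o=robot.observe(); F=np.array(o["contact_force"]); print(round(q,3),round(F@tg,1))
    if F@tg<-11: break
robot.hold(0.2); print(robot.observe()["t"],robot.observe()["contact_force"])
p,r,tg=pose(q-0.04,189); robot.servo_line(p,feed=40,rotation=r)
grip(0.45); p[2]=270; robot.servo_line(p,feed=120)
snap("wrist","w4.png"); print(world("lever_post","wrist"),world("knob","wrist"))
im=snap("side","s4.png"); cv2.imwrite("pics/s4c.png",cv2.resize(im[240:420,230:430,::-1],None,fx=3,fy=3))
print(world("lever_post","side"),world("cup","side"),world("knob","side"),[pose(x,203)[0] for x in (1.25,1.4)],robot.observe()["t"])
E
```

```text
1.485 -5.7
1.5 -6.8
1.515 -8.4
1.53 -10.5
1.545 -12.8
33.5167 [  8.53499449 -11.02505626  -4.25506426]
[(0.97, array([627.5, -89.7, 202.4]))] [(0.74, array([ 529.8, -125.2,  203. ])), (0.29, array([593.1,  63.7,  -0.9]))]
[(0.55, array([624.1, -95.4, 204.2]))] [(0.72, array([ 530.4, -122.7,   19.4]))] [(0.64, array([ 525.4, -130.1,  204.4]))] [[np.float64(631.1556976012071), np.float64(-105.38136915602848), 203], [np.float64(627.9979731647782), np.float64(-94.5946110886987), 203]] 35.45
```

View pics/s4c.png

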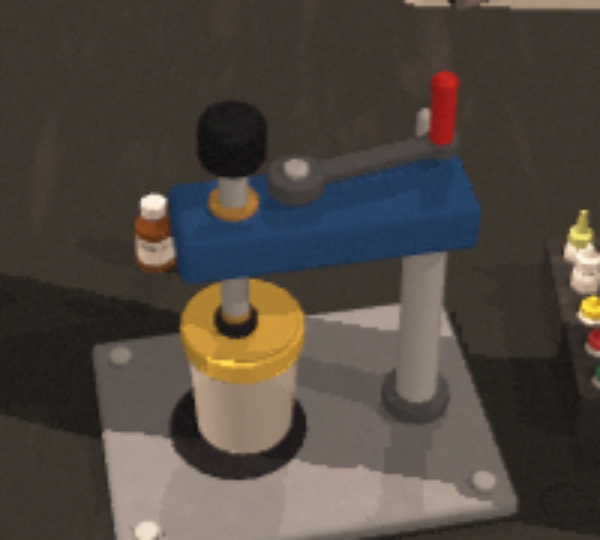

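View pics/w4.png

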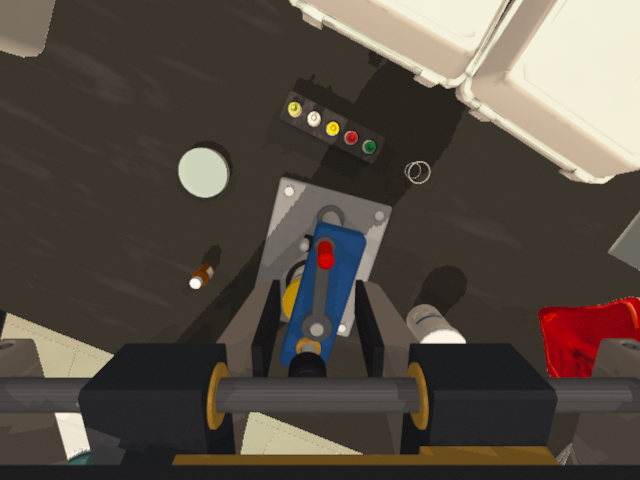

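The post is at the home position (626,-93 against 628,-94.6 expected). The foot is still on the lid, with its crop position (235,320) unchanged, and the cup, vial and dish are in place.

```bash
python3 -c "
from h import *
print(robot.job_done())"
```

```text
the job is handed in; nothing more can be done
None
```

I lowered the rod until its foot rested on the yellow lid (about 4 N), swung the clamp lever to its stop, and handed the job in at about 35 s; the last images showed the foot still on the lid, but the verdict was not shown to me.

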